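# Lock the banding wheel

## Task

The saucer on the banding wheel is to be painted next and the wheel must not creep, so lock it. Push an upright peg round to turn the wheel until one of the two slots in its rim lines up with the locking bolt, then push the bolt's round head until the bolt is fully home in the slot. The saucer stays sitting in the middle of the wheel, and the things around it stay where they are.

Things in the scene. Friction and masses are not known exactly. Their poses are not given: they have to be found in the camera images.
- stand: Fixed grey stand of the banding wheel (a low turntable), foot 190 mm across. Origin: on the table top, on the wheel's vertical axis; z up. Its x axis points from the wheel's axis outward along the locking bolt. On that side a bracket carries the bolt guide, a steel block 30 mm wide from 122 to 160 mm off the wheel's axis, top 79 mm above the table (screws to 81). Place and yaw differ from run to run.
- wheel (a joint): Angle of the wheel head about its vertical axis, rad, counter-clockwise from above positive, free to turn several turns either way. A slot faces the bolt exactly at 0 and at every multiple of pi. The wheel turns easily (about 0.06 N m of friction) and stays where it is left.
- wheel_centre (a point): Point on the wheel's axis, on the upper face of the head: an aluminium disc 220 mm across, 12 mm thick, upper face 74 mm above the table. Turns with the wheel; one slot lies along its +x axis, the other along -x. Each slot is open at the rim, 16 mm wide, reaches in to 70 mm from the axis, and its mouth flares to 28 mm over the outermost 11 mm.
- peg_a (a point): Centre of the top of one of the two upright steel pegs on the wheel head, by which it is pushed round. Each peg is 12 mm thick, 24 mm tall (74 to 98 mm above the table), 92 mm from the wheel's axis, with a flat collar 19 mm across and 3 mm high at its foot; this one lies a quarter turn counter-clockwise from the wheel's x axis.
- peg_b (a point): Centre of the top of the other peg, opposite peg_a.
- bolt (a joint): Travel of the locking bolt towards the wheel's axis, m: 0 drawn back, 0.038 fully home at its stop. Steel bar 12 mm wide, 10 high, nose tapered to 4; friction about 2.5 N; it stays where left. At 0 the nose is 8 mm clear of the rim, fully home it is 30 mm inside. The unslotted rim stops it at about 0.008. Nose and flared mouth centre a wheel that is within about 0.06 rad of true.
- bolt_head (a point): Middle of the outer face of the bolt's round push head, 24 mm across, 11 mm thick, its axis 68 mm above the table; 211 mm from the wheel's axis when drawn back, 173 mm when fully home. Push it straight along the stand's -x axis.
- saucer: White saucer, 130 mm across, 16 mm high, loose on the middle of the wheel head; origin at the centre of its underside.
- ink_bottle: Loose dark square ink bottle, 58x60x69 mm, near the wheel; origin under its centre.
- dropper_bottle: Loose small bottle with black cap, 22 mm across, 67 mm tall, near the wheel; origin under its centre.
- paint_tube_0: Loose paint tube, 20x60x15 mm, lying beside the bolt; origin under its centre.
- kneaded_eraser: Loose grey lump of eraser, 32x31x16 mm, beside the bolt; origin under its centre.
- water_brush_a: Loose blue water brush, 143 mm long, 12 mm thick, lying near the wheel; origin under its centre.
- rinse_jar: Loose glass jar of rinse water, 65 mm across, 81 mm tall, at the back right; origin under its centre.
- eraser_box: Loose eraser in a sleeve, 31x66x20 mm, at the right; origin under its centre.
Not all that is in view belongs to the job. What is shaped like the saucer but green or orange is not meant.

How it is judged:
On the way, in this order (a step that is already met when the one before it is completed fails the run):
1. a slot of the wheel lines up with the bolt while the bolt is still drawn back (angle between the x axis of wheel_centre and the x axis of stand, either way round below 0.12 rad and value of joint bolt below 0.011 m), for 0.1 s.
2. the bolt is home in the slot (value of joint bolt above 0.034 m), for 0.2 s.
At the end, for the whole second after the job is handed in: The bolt is home (at least 34 of its 38 mm of travel) in a slot, so that the wheel is locked within 0.06 rad of true; the saucer lies flat on the wheel, at rest, within 15 mm of its centre (value of joint bolt above 0.034 m and angle between the x axis of wheel_centre and the x axis of stand, either way round below 0.06 rad and angular speed of saucer below 0.1 rad/s and horizontal distance between saucer and wheel_centre below 0.015 m and angle between saucer's own z axis and vertical below 0.05 rad and height (world z) of saucer above 0.07 m); the robot touches nothing.
It fails at once if the saucer is lifted, tipped or pushed off the middle (height (world z) of saucer above 0.084 m or angle between saucer's own z axis and vertical above 0.15 rad or horizontal distance between saucer and wheel_centre above 0.02 m).
It fails at once if one of the things around is moved (distance of any of ink_bottle, dropper_bottle, paint_tube_0, kneaded_eraser, rinse_jar, eraser_box from where it was at the start of the episode above 0.02 m or distance of water_brush_a from where it was at the start of the episode above 0.025 m).
It also fails if it takes over 54 s, if anything falls off the work surface, if the arm or the gripper's body presses on something with over 40 N, if the wrist force passes 120 N, or if a joint passes its speed limit or range.

## Robot

A 6-joint arm with a two-finger parallel gripper is mounted at the origin on a cart in front of the work surface, level with it; the furniture and walls round the work are solid. World frame = base frame: x ahead of the robot, y to its left, z up, the work surface at z = 0. Lengths are in m, angles in rad, forces in N, time in s.
With the tool pointing down it reaches from about 0.275 to 0.975 m from the base axis. Payload 8.4 kg.
Tool frame: the origin (TCP) lies at the very end of the fingers, on their centre line; the grasp point (between the pads) lies 19 mm behind it; z points along the fingers, y is the line along which they close (so a half turn about z gives the same grasp; the last joint's range is limited). The gripper opens to 92 mm and grips with 3 to 60 N. Pads are 20 mm wide; open, the fingers measure 128 mm over their backs; the gripper's body (75 mm by 189 mm) begins 69 mm behind the grasp point.
Start: joints at [1.186, 0.353, 1.633, -0, 1.155, -0.002], TCP at [0.233, 0.58, 0.215] pointing down, gripper open.
Joint ranges: [-2.63, 2.63], [-0.92, 2.1], [0.06, 2.66], [-1.3, 4.44], [0, 2.69], [-3.02, 3.02]. Speed limits (rad/s): [2.22, 2.22, 2.79, 3.14, 3.14, 3.14].

## Interface

Orientations are given as a 3x3 rotation matrix whose columns are the frame's x, y, z axes.
In Python, from plant import read_state, grab_frame, camera_model, hand_in gives the robot as it stands.
- The arm moves only by the tool servo_tool, never from a script. Its argument "targets" is a list of rows, each a list of 3 entries, a list of its own where there are three numbers: the opening, from 0 (shut) to 1 (fully open), then the shift along the tool's x, y, z in m, then the turn, a rotation vector about the tool's x, y, z in rad. A call has 1 to 10 rows; each row is the pose to reach, as a shift and turn from the pose commanded when the call began, along the tool's axes at that moment; what a row does not reach only later rows make up. A row lasts 1/10 s, in which the tool goes at most 50 mm and 8.59 degrees, less where a joint would pass 70% of its speed; a pose out of reach is approached as far as the arm can. A call with a gripper value outside its range is refused whole. The fingers move at their own pace and stop on an object; "force" is the grip in N (left out, the last holds). Time passes only in rows, so rows that repeat a pose let the fingers close. It gives the time, the measured TCP pose, the force, the opening and the grip force at its end, in the units of the state.
- read_state(): the state, without advancing time (a new reading comes with each control period).
- grab_frame(name): name is "scene" or "top" or "wrist"; returns the picture (384x512x3 uint8, blue, green, red); there is no depth.
- camera_model(name): a dict with "fx", "fy", "cx", "cy" (pixels), "dist_coeffs" ([k1, k2, p1, p2, k3] as OpenCV has them; the pictures are not rectified), "R" (3x3) and "t" (3): a world point X has camera coordinates R X + t; the wrist camera has in their place "tool_from_camera" (4x4, takes a point from camera to tool coordinates, whose origin is the TCP and whose axes are the flange's). Camera axes: x right, y down, z forward; pixel columns grow to the right and rows downward; lengths in m; the calibration is good to about 2 mm. A picture is of the moment at which its call begins: read the wrist's pose just before it. camera_model takes no time and is no camera call.
- hand_in(): hands the job in; it is judged then, once.
The state is a dict: "time_s": time; "joint_pos": joint angles; "qd": joint speeds; "effort": joint torques, N m; "position": TCP position; "tool_rot": TCP orientation; "wrist_force": force on the tool from outside, world axes, zero at the start; "torque": the same for the moment, N m; "gripper_width": opening from 0.0 (shut) to 1.0 (fully open); "grasp_force": force on a finger pad.
Only numpy, scipy, OpenCV 4.12 (cv2) and the standard library are available. Lean on these libraries where they do the work, as an engineer would, in place of code of your own. Each camera call takes 0.05 s, during which the arm holds its last target. There are 200 camera calls.

## Working session

There is one attempt and no reset: what is moved stays moved. The work goes in short steps, Python scripts to look and compute and a tool call to move; the robot and the scene stay as the last step left them, time stands still between calls to the robot, and variables do not carry over. Pictures are saved under pics/ and viewed, at most 10 in all, crops included, and the job is handed in when it is done.

Besides the shell and the picture viewer there is one more tool, called after "Emit:" as name([rows], argument=value, ...), one row to a line, values as JSON. servo_tool: Moves the arm, as the interface text tells. Its arguments: {"type":"object","properties":{"targets":{"type":"array","items":{"type":"array"}},"force":{"type":"number"}},"required":["targets"]}

```bash
mkdir -p pics
python3 - <<'E'
from plant import *
import cv2
s=read_state();print(s['time_s'],s['position'],s['tool_rot'])
for n in('top','scene'):
    cv2.imwrite(f'pics/{n}0.png',cv2.resize(grab_frame(n),(800,600)))
    m=camera_model(n);print(n,m)
print(camera_model('wrist'))
E
```

```text
0.0 [0.23325545 0.57930858 0.21388157] [[-9.27625745e-01  3.73510659e-01 -5.15603259e-04]
 [ 3.73511014e-01  9.27624919e-01 -1.23798774e-03]
 [ 1.58848159e-05 -1.34097279e-03 -9.99999101e-01]]
top {'fx': 481.6440240237954, 'fy': 481.6440240237954, 'cx': 250.19277630546256, 'cy': 196.21315208237516, 'dist_coeffs': array([-0.04602809,  0.        ,  0.        ,  0.        ,  0.        ]), 'R': array([[-0.00898921, -0.9999048 ,  0.01046821],
       [-0.99124958,  0.00753171, -0.13178594],
       [ 0.13169455, -0.01156126, -0.99122292]]), 't': array([-0.03215908,  0.59560591,  1.23900054])}
scene {'fx': 407.26954930438853, 'fy': 407.26954930438853, 'cx': 252.50784238868866, 'cy': 185.51229613897434, 'dist_coeffs': array([-0.14126484,  0.        ,  0.        ,  0.        ,  0.        ]), 'R': array([[ 0.86547618, -0.50068734,  0.01622268],
       [-0.21662435, -0.40325848, -0.8890762 ],
       [ 0.45169113,  0.76596004, -0.45747168]]), 't': array([-0.51096305,  0.20198642,  0.76818266])}
{'fx': 288.62501253120405, 'fy': 288.62501253120405, 'cx': 249.77186381534062, 'cy': 194.99065368100017, 'dist_coeffs': array([-0.06044223,  0.        ,  0.        ,  0.        ,  0.        ]), 'tool_from_camera': array([[ 4.68048639e-04, -9.66779205e-01, -2.55612499e-01,
         7.21004155e-02],
       [ 9.99999857e-01,  5.18253789e-04, -1.29056343e-04,
         5.97214348e-04],
       [ 2.57241135e-04, -2.55612402e-01,  9.66779310e-01,
        -1.69882768e-01],
       [ 0.00000000e+00,  0.00000000e+00,  0.00000000e+00,
         1.00000000e+00]])}
```

View pics/top0.png

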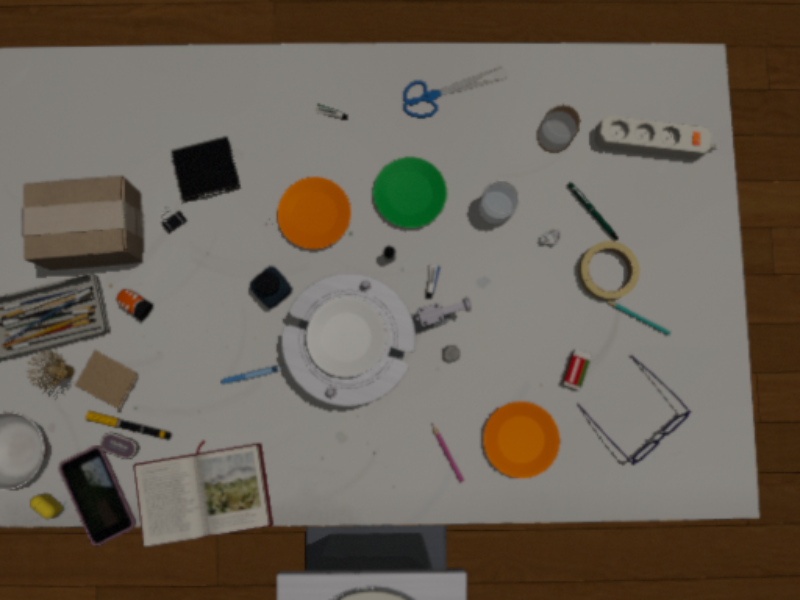

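View pics/scene0.png

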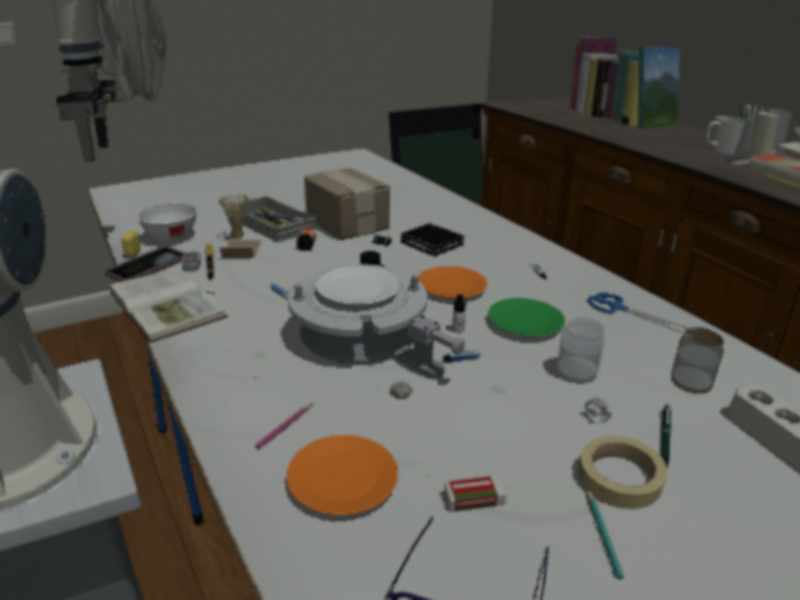

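The white saucer sits on the wheel at top (345,338). The lookalikes are the green dish (409,192) and orange dishes (314,213) and (521,440), so I choose the white one. Pegs are at (364,286) and (331,392), slots at (295,323) and (398,353), and the bolt head at (466,303). I'll check this in one close crop.

```bash
cat > h.py <<'E'
from plant import *
import cv2, numpy as np
def ray(n,px,z,s=None):
    m=camera_model(n);K=np.array([[m['fx'],0,m['cx']],[0,m['fy'],m['cy']],[0,0,1]])
    u=cv2.undistortPoints(np.array([[px]],float),K,m['dist_coeffs'])[0,0];d=np.array([*u,1])
    if n=='wrist':
        T=m['tool_from_camera'];R=s['tool_rot']@T[:3,:3];c=s['tool_rot']@T[:3,3]+s['position'];d=R@d
    else: R=m['R'];c=-R.T@m['t'];d=R.T@d
    return c+d*(z-c[2])/d[2]
E
python3 - <<'E'
from h import *
k=.64
for n,p,z in[('pegA?',(364,286),.098),('pegB?',(331,392),.098),('slotL',(295,323),.074),('slotR',(398,353),.074),('bolt',(466,303),.068),('dropper',(388,254),.067),('ink',(271,287),.069),('tube',(432,282),.015),('eraser',(451,353),.016),('brush1',(222,381),.006),('brush2',(277,370),.006),('jar',(500,200),.08),('guide',(430,313),.079),('box',(575,370),.02)]:
    print(n,ray('top',(p[0]*k,p[1]*k),z).round(3))
c=grab_frame('top')[160:275,165:320];cv2.imwrite('pics/c1.png',cv2.resize(c,None,fx=5,fy=5,interpolation=cv2.INTER_CUBIC))
E
```

```text
pegA? [0.622 0.007 0.098]
pegB? [0.451 0.061 0.098]
slotL [0.565 0.122 0.074]
slotR [ 0.514 -0.048  0.074]
bolt [ 0.597 -0.162  0.068]
dropper [ 0.681 -0.033  0.067]
ink [0.626 0.163 0.069]
tube [ 0.641 -0.109  0.015]
eraser [ 0.517 -0.14   0.016]
brush1 [0.473 0.255 0.006]
brush2 [0.491 0.16  0.006]
jar [ 0.769 -0.222  0.08 ]
guide [ 0.579 -0.101  0.079]
box [ 0.486 -0.352  0.02 ]
```

View pics/c1.png

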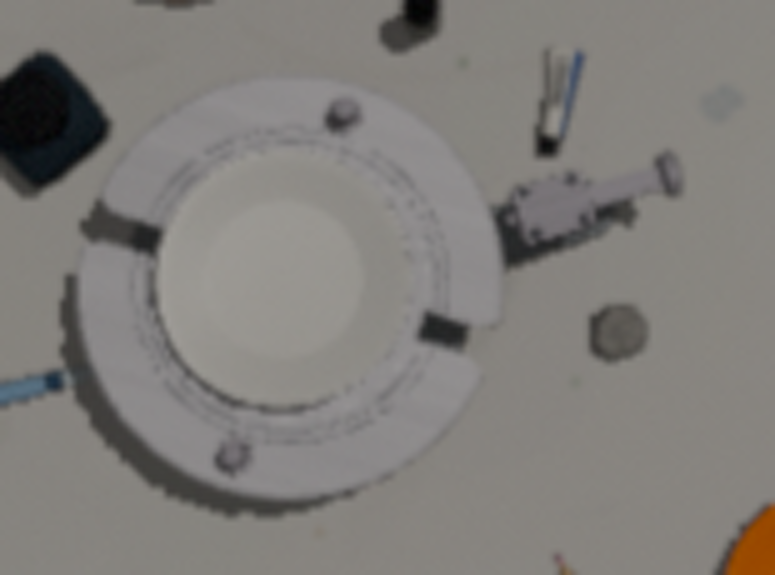

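The crop confirms the choice: white saucer mid-wheel at crop (285,280), pegs at (343,114) and (233,457), bolt head face at (680,175), guide at (555,208). The slots point about 33° away from the bolt line. I'll compute this precisely and plan the move above the near peg, which has free space round it.

```bash
cat >> h.py <<'E'
from scipy.spatial.transform import Rotation as Ro
def pose(yaw):  # yaw = world angle (deg) of tool y, tool z down
    a=np.radians(yaw);y=np.array([np.cos(a),np.sin(a),0]);z=np.array([0,0,-1.]);return np.c_[np.cross(y,z),y,z]
def plan(p,yaw,s=None):
    s=s or read_state();R=np.array(s['tool_rot'])
    print('shift',(R.T@(np.array(p)-s['position'])).round(4),'turn',Ro.from_matrix(R.T@pose(yaw)).as_rotvec().round(4))
E
python3 - <<'E'
from h import *
f=lambda x,y,z:ray('top',(165+(x+.5)/5-.5,160+(y+.5)/5-.5),z)
A=f(343,113,.098);B=f(233,456,.098);C=(A+B)/2;H=f(681,176,.068);G=f(555,208,.079);S1=f(447,332,.074);S2=f(145,238,.070)
ang=lambda v:np.degrees(np.arctan2(v[1],v[0]))
print(A,B,C,H,np.linalg.norm(A-B),np.linalg.norm((H-C)[:2]))
print('peg',ang(A-B),'bolt',ang(H-C),'guide',ang(G-C),'H-G',ang(H-G),'slot',ang(S1-S2),ang(S1-C))
plan([B[0],B[1],.2],ang(A-B)+90)
E
```

```text
[0.62381125 0.00644552 0.098     ] [0.45092153 0.06209814 0.098     ] [0.53736639 0.03427183 0.098     ] [ 0.59425074 -0.16840145  0.068     ] 0.18162618391394275 0.2105048374708685
peg -17.843193655445713 bolt -74.32215149537552 guide -73.89772262974532 H-G -75.19535222985823 slot -107.86831092229612 -106.48301628370136
shift [-0.3951 -0.3985  0.0145] turn [-0.0011 -0.0001 -0.0714]
```

Emit:
servo_tool([
  [0.45,[-0.395,-0.398,0.014],[0,0,-0.071]],
  [0.45,[-0.395,-0.398,0.014],[0,0,-0.071]],
  [0.45,[-0.395,-0.398,0.014],[0,0,-0.071]],
  [0.45,[-0.395,-0.398,0.014],[0,0,-0.071]],
  [0.45,[-0.395,-0.398,0.014],[0,0,-0.071]],
  [0.45,[-0.395,-0.398,0.014],[0,0,-0.071]],
  [0.45,[-0.395,-0.398,0.014],[0,0,-0.071]],
  [0.45,[-0.395,-0.398,0.014],[0,0,-0.071]],
  [0.45,[-0.395,-0.398,0.014],[0,0,-0.071]],
  [0.45,[-0.395,-0.398,0.014],[0,0,-0.071]],
], force=4)

```text
time_s: 1.15
position: [0.4279, 0.1172, 0.2022]
tool_rot: [[-0.952, 0.307, 0.001], [0.307, 0.952, 0.0], [-0.0, 0.0, -1.0]]
wrist_force: [0.9, -0.1, 0.3]
gripper_width: 0.449
grasp_force: 0.0
```

Run:
```python
from h import *
plan([.4509,.0621,.17],72.2)
```

```text
shift [-0.0388 -0.0454  0.0322] turn [ 0.0003  0.0005 -0.001 ]
```

Emit:
servo_tool([
  [0.45,[-0.039,-0.045,0.032],[0,0,0]],
  [0.45,[-0.039,-0.045,0.032],[0,0,0]],
  [0.45,[-0.039,-0.045,0.032],[0,0,0]],
  [0.45,[-0.039,-0.045,0.032],[0,0,0]],
])

```text
time_s: 1.55
position: [0.4506, 0.0644, 0.1701]
tool_rot: [[-0.951, 0.308, -0.001], [0.308, 0.951, 0.0], [0.001, -0.0, -1.0]]
wrist_force: [0.5, -0.4, 0.2]
gripper_width: 0.449
grasp_force: 0.0
```

Run:
```python
from h import *
s=read_state();print(s['position'],s['tool_rot'])
cv2.imwrite('pics/w1.png',cv2.resize(grab_frame('wrist'),(800,600)))
m=camera_model('wrist');T=m['tool_from_camera']
K=np.array([[m['fx'],0,m['cx']],[0,m['fy'],m['cy']],[0,0,1]])
X=np.array([.4509,.0621,.098]);q=T[:3,:3].T@(np.array(s['tool_rot']).T@(X-s['position'])-T[:3,3])
print(cv2.projectPoints(q[None],np.zeros(3),np.zeros(3),K,m['dist_coeffs'])[0].ravel()*800/512)
```

```text
[0.45060475 0.0644475  0.17007327] [[-9.51419966e-01  3.07895266e-01 -7.44065254e-04]
 [ 3.07895218e-01  9.51420255e-01  1.81223819e-04]
 [ 7.63716710e-04 -5.66741741e-05 -9.99999707e-01]]
[385.39647929 320.4604445 ]
```

View pics/w1.png

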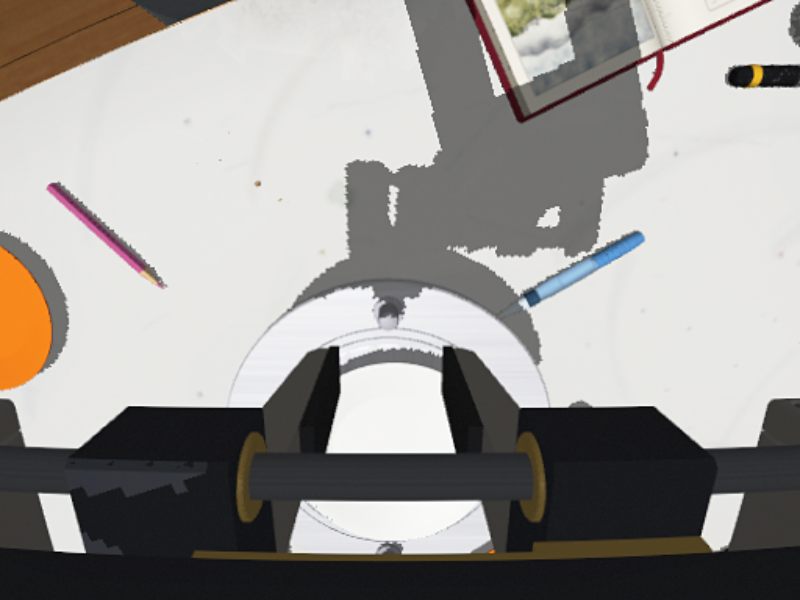

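The wrist view shows the peg at (388,313) and the projection predicted (385,320), so they agree within a few mm. Nothing is in the way of the fingers. Next I lower round the peg and close lightly.

Emit:
servo_tool([
  [0.45,[0.002,-0.002,0.03],[0,0,0]],
  [0.45,[0.002,-0.002,0.055],[0,0,0]],
  [0.45,[0.002,-0.002,0.075],[0,0,0]],
  [0.45,[0.002,-0.002,0.088],[0,0,0]],
  [0.45,[0.002,-0.002,0.088],[0,0,0]],
  [0.3,[0.002,-0.002,0.088],[0,0,0]],
  [0.2,[0.002,-0.002,0.088],[0,0,0]],
  [0.16,[0.002,-0.002,0.088],[0,0,0]],
  [0.16,[0.002,-0.002,0.088],[0,0,0]],
  [0.16,[0.002,-0.002,0.088],[0,0,0]],
], force=4)

```text
time_s: 2.6
position: [0.4486, 0.0631, 0.0825]
tool_rot: [[-0.952, 0.307, 0.001], [0.307, 0.952, 0.0], [-0.001, 0.0, -1.0]]
wrist_force: [-0.1, -0.6, 0.8]
gripper_width: 0.163
grasp_force: 0.0
```

The fingers now straddle the peg with about 1.5 mm of slack each side. Now I sweep along the arc in two halves.

Emit:
servo_tool([
  [0.16,[0,-0.0028,0],[0,0,-0.03]],
  [0.16,[-0.0002,-0.0056,0],[0,0,-0.06]],
  [0.16,[-0.0004,-0.0085,0],[0,0,-0.09]],
  [0.16,[-0.0007,-0.0113,0],[0,0,-0.12]],
  [0.16,[-0.0011,-0.014,0],[0,0,-0.15]],
  [0.16,[-0.0015,-0.0168,0],[0,0,-0.18]],
  [0.16,[-0.0021,-0.0196,0],[0,0,-0.21]],
  [0.16,[-0.0027,-0.0223,0],[0,0,-0.24]],
  [0.16,[-0.0034,-0.0251,0],[0,0,-0.27]],
  [0.16,[-0.0042,-0.0278,0],[0,0,-0.3]],
])

```text
time_s: 3.6
position: [0.4441, 0.0352, 0.0823]
tool_rot: [[-1.0, 0.011, 0.001], [0.011, 1.0, 0.0], [-0.001, 0.0, -1.0]]
wrist_force: [1.0, 0.6, 1.0]
gripper_width: 0.16
grasp_force: 0.4
```

Emit:
servo_tool([
  [0.16,[0,-0.0028,0],[0,0,-0.03]],
  [0.16,[-0.0002,-0.0056,0],[0,0,-0.06]],
  [0.16,[-0.0004,-0.0085,0],[0,0,-0.09]],
  [0.16,[-0.0007,-0.0113,0],[0,0,-0.12]],
  [0.16,[-0.0011,-0.014,0],[0,0,-0.15]],
  [0.16,[-0.0015,-0.0168,0],[0,0,-0.18]],
  [0.16,[-0.0021,-0.0196,0],[0,0,-0.21]],
  [0.16,[-0.0027,-0.0223,0],[0,0,-0.24]],
  [0.16,[-0.0034,-0.0251,0],[0,0,-0.27]],
  [0.16,[-0.0042,-0.0278,0],[0,0,-0.3]],
])

```text
time_s: 4.6
position: [0.4479, 0.0074, 0.0823]
tool_rot: [[-0.958, -0.285, 0.0], [-0.285, 0.958, 0.0], [-0.0, 0.0, -1.0]]
wrist_force: [0.3, -0.1, 0.1]
gripper_width: 0.159
grasp_force: 0.4
```

Run:
```python
from h import *
s=read_state();print(s['position'],s['wrist_force'])
d=np.array(s['position'])-[.5374,.0343,0];print(np.degrees(np.arctan2(d[1],d[0]))-180,np.hypot(*d[:2]))
```

```text
[0.44790736 0.00737486 0.08229384] [ 0.33275149 -0.06547207  0.07298338]
-343.25533590858197 0.09345530881668114
```

Emit:
servo_tool([
  [0.3,[0,0,0],[0,0,0]],
  [0.3,[0,0,0],[0,0,0]],
  [0.3,[0,0,-0.04],[0,0,0]],
  [0.3,[0,0,-0.08],[0,0,0]],
  [0.2,[0,0,-0.1],[0,0,0]],
  [0,[0,0,-0.12],[0,0,0]],
  [0,[0,0,-0.12],[0,0,0]],
])

```text
time_s: 5.3
position: [0.4492, 0.0076, 0.2045]
tool_rot: [[-0.959, -0.284, 0.005], [-0.284, 0.959, 0.0], [-0.004, -0.001, -1.0]]
wrist_force: [-0.3, 0.2, 0.3]
gripper_width: 0.062
grasp_force: 0.0
```

Run:
```python
from h import *
plan([.607,-.2136,.2],105.7)
```

```text
shift [-0.0885 -0.2568  0.0052] turn [-0.0012  0.0045  0.0135]
```

Emit:
servo_tool([
  [0,[-0.088,-0.257,0.005],[0,0.004,0.0135]],
  [0,[-0.088,-0.257,0.005],[0,0.004,0.0135]],
  [0,[-0.088,-0.257,0.005],[0,0.004,0.0135]],
  [0,[-0.088,-0.257,0.005],[0,0.004,0.0135]],
  [0,[-0.088,-0.257,0.005],[0,0.004,0.0135]],
  [0,[-0.088,-0.257,0.005],[0,0.004,0.0135]],
  [0,[-0.088,-0.257,0.005],[0,0.004,0.0135]],
  [0,[-0.088,-0.257,0.005],[0,0.004,0.0135]],
  [0,[-0.088,-0.257,0.005],[0,0.004,0.0135]],
  [0,[-0.088,-0.257,0.005],[0,0.004,0.0135]],
])

```text
time_s: 6.3
position: [0.6045, -0.2127, 0.1971]
tool_rot: [[-0.962, -0.272, -0.004], [-0.272, 0.962, -0.001], [0.004, 0.0, -1.0]]
wrist_force: [-0.2, -0.1, 0.0]
gripper_width: 0.009
grasp_force: 0.0
```

Run:
```python
from h import *
s=read_state();print(s['time_s'],s['position'],s['joint_pos'])
cv2.imwrite('pics/w2.png',cv2.resize(grab_frame('wrist'),(800,600)))
c=grab_frame('top')[160:275,165:320];cv2.imwrite('pics/c2.png',cv2.resize(c,None,fx=5,fy=5,interpolation=cv2.INTER_CUBIC))
```

```text
6.3 [ 0.60447565 -0.21266334  0.19709179] [-0.33938977  0.39535727  1.61146572 -0.00243781  1.13852262 -2.18489142]
```

View pics/c2.png

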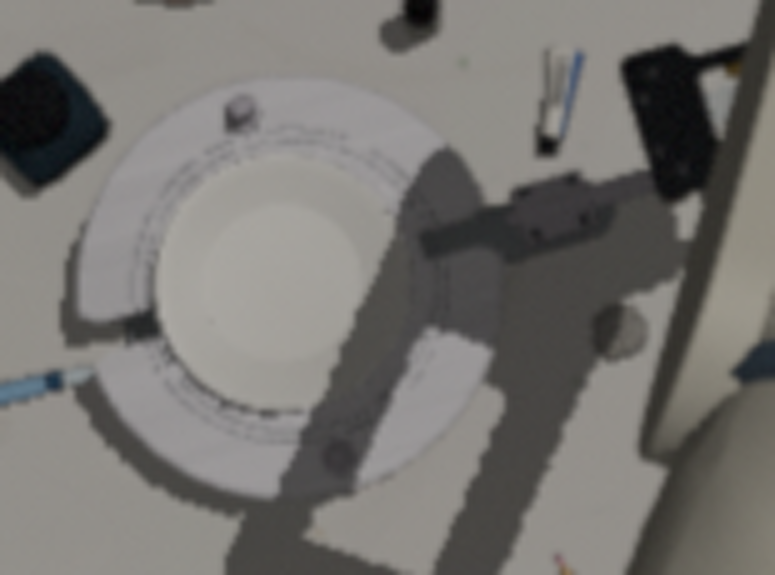

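View pics/w2.png

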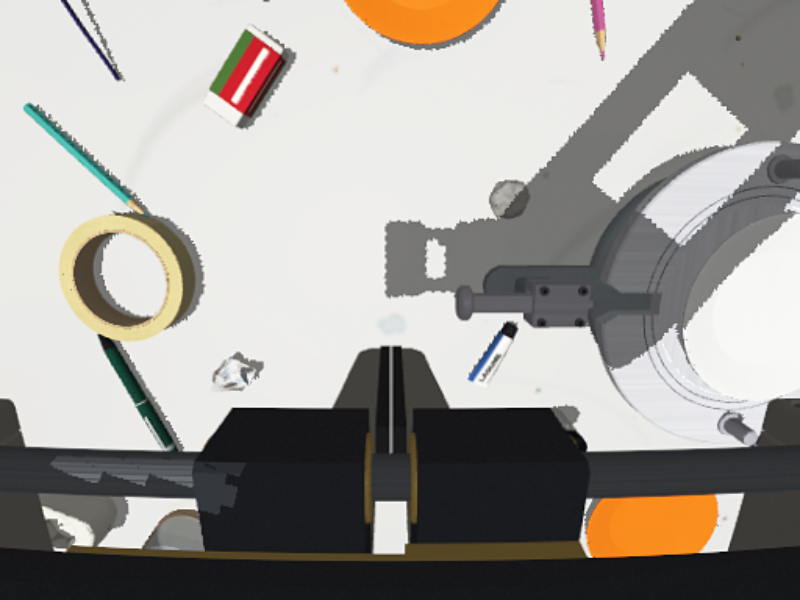

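The top crop shows pegs at (241,113) and (340,455). The wrist view shows the slot end at (658,302) in line with the bolt head face at (457,302). The saucer is still centred.

Run:
```python
from h import *
f=lambda x,y,z:ray('top',(165+(x+.5)/5-.5,160+(y+.5)/5-.5),z)
A=f(241,113,.098);B=f(340,455,.098);d=A-B;print('slot',np.degrees(np.arctan2(d[1],d[0]))-90,'C',(A+B)/2)
s=read_state()
w=lambda x,y,z:ray('wrist',(x*.64,y*.64),z,s)
H=w(457,302,.068);E=w(658,302,.074);G=w(560,304,.079);print(H,E,G)
for a,b in((H,G),(H,E)):
    d=a-b;print(np.degrees(np.arctan2(d[1],d[0])))
u=np.array([np.cos(np.radians(-74.3)),np.sin(np.radians(-74.3)),0]);C=np.array([.5374,.0343,0])
for P in(H,np.array(s['position'])): print('r',(P-C)@u,'lat',np.cross(u,P-C)[2])
plan(list((C+.252*u)[:2])+[.064],105.7)
```

```text
slot -74.03501388031754 C [0.53758924 0.03349311 0.098     ]
[ 0.59702797 -0.16695204  0.068     ] [ 0.55787    -0.03451303  0.074     ] [ 0.57728196 -0.10252525  0.079     ]
-72.96034784199989
-73.52873980147044
r 0.20987903230697671 lat 0.00294446238258253
r 0.25632550021468553 lat -0.0019878295559401793
shift [-0.0025  0.0043  0.1334] turn [-0.0001 -0.0038  0.0016]
```

Slot and bolt agree within 1°. Lower outside the head.

Emit:
servo_tool([
  [0,[-0.0035,0.002,0.04],[0,-0.004,0.002]],
  [0,[-0.0035,0.002,0.08],[0,-0.004,0.002]],
  [0,[-0.0035,0.002,0.115],[0,-0.004,0.002]],
  [0,[-0.0035,0.002,0.134],[0,-0.004,0.002]],
  [0,[-0.0035,0.002,0.134],[0,-0.004,0.002]],
  [0,[-0.0035,0.002,0.134],[0,-0.004,0.002]],
])

```text
time_s: 7.0
position: [0.6077, -0.211, 0.0637]
tool_rot: [[-0.963, -0.27, 0.0], [-0.27, 0.963, -0.0], [-0.0, -0.0, -1.0]]
wrist_force: [-0.0, -0.4, 0.9]
gripper_width: 0.008
grasp_force: 0.0
```

Emit:
servo_tool([
  [0,[0,0.004,0],[0,0,0]],
  [0,[0,0.008,0],[0,0,0]],
  [0,[0,0.012,0],[0,0,0]],
  [0,[0,0.016,0],[0,0,0]],
  [0,[0,0.02,0],[0,0,0]],
  [0,[0,0.024,0],[0,0,0]],
  [0,[0,0.028,0],[0,0,0]],
  [0,[0,0.028,0],[0,0,0]],
])

```text
time_s: 7.8
position: [0.5997, -0.1837, 0.063]
tool_rot: [[-0.963, -0.27, -0.0], [-0.27, 0.963, 0.0], [0.0, 0.0, -1.0]]
wrist_force: [0.6, -0.5, -0.5]
gripper_width: 0.004
grasp_force: 0.0
```

Emit:
servo_tool([
  [0,[0,0.004,0],[0,0,0]],
  [0,[0,0.008,0],[0,0,0]],
  [0,[0,0.012,0],[0,0,0]],
  [0,[0,0.016,0],[0,0,0]],
  [0,[0,0.02,0],[0,0,0]],
  [0,[0,0.024,0],[0,0,0]],
  [0,[0,0.026,0],[0,0,0]],
])

```text
time_s: 8.5
position: [0.5928, -0.1588, 0.0631]
tool_rot: [[-0.963, -0.27, -0.0], [-0.27, 0.963, -0.0], [0.0, -0.0, -1.0]]
wrist_force: [0.5, -1.4, -0.1]
gripper_width: 0.006
grasp_force: 1.3
```

Emit:
servo_tool([
  [0,[0,0.003,0],[0,0,0]],
  [0,[0,0.006,0],[0,0,0]],
  [0,[0,0.008,0],[0,0,0]],
  [0,[0,0.009,0],[0,0,0]],
])

```text
time_s: 8.9
position: [0.5904, -0.1503, 0.0631]
tool_rot: [[-0.963, -0.269, -0.0], [-0.269, 0.963, -0.0], [0.0, -0.0, -1.0]]
wrist_force: [0.1, -2.8, 0.3]
gripper_width: 0.003
grasp_force: 1.3
```

Run:
```python
from h import *
s=read_state();print(s['wrist_force'])
cv2.imwrite('pics/w3.png',cv2.resize(grab_frame('wrist')[140:332,180:436],(768,576),interpolation=cv2.INTER_CUBIC))
```

```text
[ 0.09254895 -2.83250036  0.34072924]
```

View pics/w3.png

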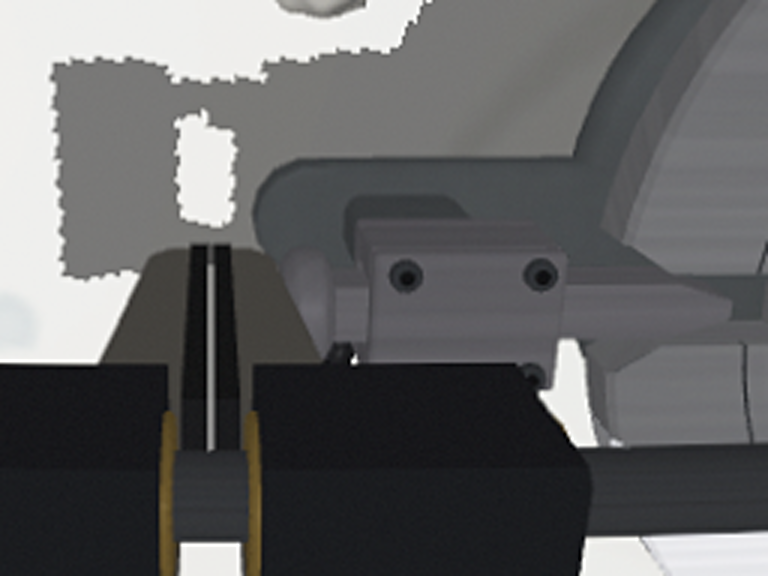

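The finger at (270,270) is pushing the head at (305,290). The nose at (730,305) is well inside the slot and a few mm of travel remain.

Emit:
servo_tool([
  [0,[0,0.001,0],[0,0,0]],
  [0,[0,0.002,0],[0,0,0]],
  [0,[0,0.003,0],[0,0,0]],
  [0,[0,0.004,0],[0,0,0]],
  [0,[0,0.004,0],[0,0,0]],
])

```text
time_s: 9.45
position: [0.5893, -0.1465, 0.0631]
tool_rot: [[-0.963, -0.269, -0.0], [-0.269, 0.963, 0.0], [0.0, 0.0, -1.0]]
wrist_force: [-0.1, -2.0, -0.4]
gripper_width: 0.002
grasp_force: 0.9
```

Emit:
servo_tool([
  [0,[0,0.001,0],[0,0,0]],
  [0,[0,0.002,0],[0,0,0]],
  [0,[0,0.002,0],[0,0,0]],
])

```text
time_s: 9.75
position: [0.5892, -0.1459, 0.0632]
tool_rot: [[-0.963, -0.27, 0.001], [-0.27, 0.963, -0.002], [-0.0, -0.002, -1.0]]
wrist_force: [0.9, -9.4, -1.3]
gripper_width: 0.004
grasp_force: 4.3
```

Emit:
servo_tool([
  [0,[0,0.001,0],[0,0,0]],
  [0,[0,0.001,0],[0,0,0]],
  [0,[0,0.001,0],[0,0,0]],
])

```text
time_s: 10.05
position: [0.5892, -0.1459, 0.0633]
tool_rot: [[-0.963, -0.27, 0.002], [-0.27, 0.963, -0.003], [-0.001, -0.003, -1.0]]
wrist_force: [1.8, -12.9, -1.8]
gripper_width: 0.006
grasp_force: 6.2
```

Emit:
servo_tool([
  [0,[0,-0.01,0],[0,0,0]],
  [0,[0,-0.03,0],[0,0,0]],
  [0,[0,-0.03,-0.04],[0,0,0]],
  [0,[0,-0.05,-0.1],[0,0,0]],
  [0,[0,-0.06,-0.14],[0,0,0]],
  [0,[0,-0.06,-0.14],[0,0,0]],
  [0,[0,-0.06,-0.14],[0,0,0]],
])

```text
time_s: 10.75
position: [0.6058, -0.2028, 0.2048]
tool_rot: [[-0.963, -0.268, 0.003], [-0.268, 0.963, -0.001], [-0.003, -0.001, -1.0]]
wrist_force: [-0.3, 0.0, -0.0]
gripper_width: 0.003
grasp_force: 0.0
```

Run:
```python
from h import *
s=read_state();print(s['time_s'],s['position'],s['wrist_force'])
cv2.imwrite('pics/w4.png',cv2.resize(grab_frame('wrist'),(800,600)))
```

```text
10.75 [ 0.60578029 -0.20280558  0.20475128] [-0.25672982  0.00114621 -0.03973011]
```

View pics/w4.png

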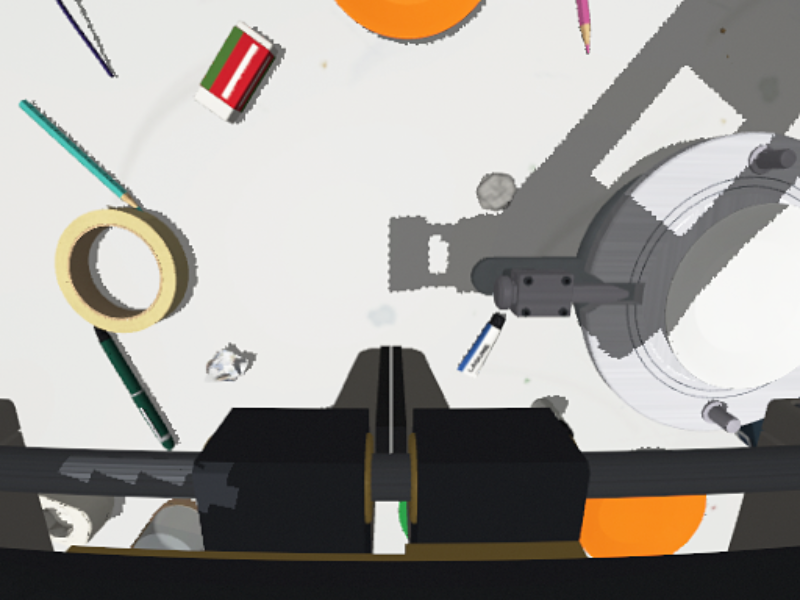

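The bolt head at (503,292) is right against the guide and the nose is at the slot's inner end, (635,293). The saucer is in place, nothing around it has shifted, and the arm is clear.

```bash
python3 -c "
from plant import *
print(hand_in())"
```

```text
the job is handed in; nothing more can be done
None
```

The wheel is turned to a slot and the bolt is pushed in until it stopped against firm resistance. In the last picture the saucer is still in the middle and nothing nearby has moved. I handed the job in at about 11 s; no verdict came back.

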